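Close the sample jar: fit its lid and screw it down snug

TASK

Close the glass sample jar held in the bench clamp: take the large lid (not the small one), set it level on the jar's mouth and screw it down clockwise until the rubber ring in the rim grips and the lid is snug, then let go. Stop at snug: overtightening or pressing hard crushes the ring. Leave the small lid, the wax block, the spray bottle and the grit tub where they are.

Things in the scene. Friction and masses are not known exactly. Their poses are not given: they have to be found in the camera images.
- lid: Large black plastic screw lid with ribbed skirt, 62 mm across, 20 mm high, 40 to 85 g, lying open side down on the table; grip it across the skirt. Origin: centre of its open lower edge, z up. It has three lugs inside, 5 mm above the edge, and about 1 mm play on the neck, so it sits a little to one side until tight. Snug: turning torque of 0.25 to 0.5 N m; 0.6 N m and more is overtight.
- jar_mouth (a point): Centre of the rim of the open glass jar, 90 mm above the table, z up. A black rubber ring stands 2 mm proud of the rim and yields 1 mm per 50 N. Lower edge of the lid: 6 to 14 mm below this point when set on loosely, 13.9 mm when it lies on the ring. Drawn down further it squeezes the ring: 0.2 to 0.7 mm is snug, over 1 mm (50 N) crushes it, whether by turning or by pressing.
- jar_neck (a point): Middle of the jar's 45 mm neck, 8 mm below the rim. Three-start thread, down 3.1 mm per radian, clockwise from above, entered at any angle. Its starts lie elsewhere each time, not tied to this frame: 1 to 3.3 rad of turning from setting on to snug. The lid follows the thread, drops 1 to 2 mm on to the ring, turns freely (under 0.1 N m), then torque climbs; snug to overtight is about 0.2 rad.
- jar_clamp: Steel clamp ring (82 mm across, to 34 mm above the table) on a bolted plate 102 x 94 x 8 mm, holding the 68 mm wide jar. Origin: plate's underside, below the mouth. The ring is lined with rubber: the jar twists along by 0.2 rad per N m and springs back, so torque can still be read while standing still. A lid let go does not run back, so it may be gripped anew and turned on.
- small_lid: Like the large lid but 47 mm across and 16 mm high; belongs to another jar and does not fit. Origin: centre of its lower edge. It and the large lid may lie in either place.
- wax_block: Dark red wax block, 38 x 62 x 22 mm, on the table between the lids. Origin: centre of its underside.
- pump_spray: White pump spray bottle, 45 mm wide, 144 mm high, behind the jar to the right. Origin: centre of its foot.
- grit_tub: Paper cup of brown grit, 78 mm wide, 76 mm high, to the right of the jar. Origin: centre of its foot.
Not all that is in view belongs to the job. Leave any green or purple look-alike of the lid alone. Leave any red look-alike of the jar_clamp alone.

How it is judged:
On the way:
1. the large lid sits level over the jar's neck (horizontal distance between lid and jar_mouth below 0.004 m and z of lid in the frame of jar_mouth between -0.022 and -0.004 m and angle between lid's own z axis and vertical below 0.06 rad), for 0.2 s.
At the end, for the whole second after the job is handed in: The large lid is on the jar, level within 0.04 rad, centred within 4 mm and at rest, with its lower edge 14.1 to 14.95 mm below the rim plane: its thread alone holds the rubber ring squeezed by about 0.2 to 1 mm (horizontal distance between lid and jar_mouth below 0.004 m and z of lid in the frame of jar_mouth between -0.01495 and -0.0141 m and angle between lid's own z axis and vertical below 0.04 rad and linear speed of lid below 0.01 m/s); the robot touches nothing.
It fails at once if the ring is squeezed by more than about 1 mm (lid overtightened or pressed hard) (z of lid in the frame of jar_mouth below -0.01495 m and horizontal distance between lid and jar_mouth below 0.02 m).
It fails at once if the small lid, the wax block, the spray bottle or the grit tub is moved by more than 20 mm (distance of any of small_lid, wax_block, pump_spray, grit_tub from where it was at the start of the episode above 0.02 m).
It also fails if it takes over 67 s, if anything falls off the work surface, if the arm or the gripper's body presses on something with over 40 N, if the wrist force passes 120 N, or if a joint passes its speed limit or range.

ROBOT

A 7-joint arm with a two-finger parallel gripper is mounted at the origin on a cart in front of the work surface, level with it; the furniture and walls round the work are solid. World frame = base frame: x ahead of the robot, y to its left, z up, the work surface at z = 0. Lengths are in m, angles in rad, forces in N, time in s.
With the tool pointing down it reaches from about 0.4 to 0.85 m from the base axis. Payload 4.5 kg.
Tool frame: the origin (TCP) lies at the very end of the fingers, on their centre line; the grasp point (between the pads) lies 19 mm behind it (grip_point_offset is the distance from the TCP to the grasp point, in m); z points along the fingers, y is the line along which they close (so a half turn about z gives the same grasp; the last joint's range is limited). The gripper opens to 88 mm and grips with 3 to 60 N. Pads are 18 mm wide; open, the fingers measure 123 mm over their backs; the gripper's body (75 mm by 187 mm) begins 45 mm behind the grasp point.
Start: joints at [1.242, 0.689, -0.195, 1.565, 0.157, 0.902, -0.215], TCP at [0.222, -0.584, 0.239] pointing down, gripper open.
Joint ranges: [-3.01, 3.01], [-0.46, 2.08], [-1.47, 1.51], [0.13, 2.56], [-1, 4.14], [0.04, 2.09], [-2.66, 2.66]. Speed limits (rad/s): [2.57, 2.57, 3.14, 3.14, 3.14, 3.14, 3.14].

INTERFACE

Orientations are given as a unit quaternion [x, y, z, w].
In Python, from plant import get_state, snapshot, camera_params, finish_job, grip_point_offset gives the robot as it stands.
- The arm moves only by the shell command python3 -m handwheel [FORCE], which reads ROWS from standard input. ROWS is a JSON list of rows, 1 to 10 of them, each written [opening, [dx, dy, dz], [rx, ry, rz]]: the opening from 0.0 (shut) to 1.0 (fully open), then dx, dy, dz in shares of 0.8 m (1.0 is 0.8 m), then a rotation vector rx, ry, rz in normalised numbers (1 is 2 pi rad); each row is the pose to reach, as a shift and turn from the pose commanded when the command began, along the tool's axes at that moment; what a row does not reach only later rows make up. A row lasts 1/10 s, in which the tool goes at most 0.05 m and 0.15 rad, less where a joint would pass 70% of its speed; a pose out of reach is approached as far as the arm can. The fingers move at their own pace and stop on an object; FORCE is the grip in N (left out, the last holds). Time passes only in rows, so rows that do not move let the fingers close. It prints the time, the measured TCP pose, the force, the opening and the grip force at its end. A shift or turn number past 1, either way, is cut back to 1. Input that does not fit is refused with a message, and nothing moves.
- get_state(): the state, without advancing time (a new reading comes with each control period).
- snapshot(name): name is "side" or "top"; returns (picture, depth): 384x512x3 uint8, red, green, blue; 384x512 float32, m along the optical axis (not along the pixel's ray), 0 where there is no reading.
- camera_params(name): a dict with "fx", "fy", "cx", "cy" (pixels), "rvec" (rotation vector, rad) and "tvec" (3), from world to camera coordinates, as OpenCV has them. Camera axes: x right, y down, z forward; pixel columns grow to the right and rows downward; lengths in m; the calibration is good to about 2 mm. A picture is of the moment at which its call begins. camera_params takes no time and is no camera call.
- finish_job(): hands the job in; it is judged then, once.
The state is a dict: "clock": time; "q": joint angles; "qd": joint speeds; "joint_torque": joint torques, N m; "tool_pos": TCP position; "eef_rot": TCP orientation; "contact_force": force on the tool from outside, world axes, zero at the start; "moment": the same for the moment, N m; "opening": opening from 0.0 (shut) to 1.0 (fully open); "finger_force": force on a finger pad.
Only numpy, scipy, OpenCV 4.12 (cv2) and the standard library are available. Lean on these libraries where they do the work, as an engineer would, in place of code of your own. Each camera call takes 0.05 s, during which the arm holds its last target. There are 200 camera calls.

## Working session

There is one attempt and no reset: what is moved stays moved. The work goes in short steps, Python scripts to look and compute and a shell command to move; the robot and the scene stay as the last step left them, time stands still between calls to the robot, and variables do not carry over. Pictures are saved under pics/ and viewed, at most 10 in all, crops included, and the job is handed in when it is done.

```bash
mkdir -p pics; ls
python3 - <<'E'
from plant import *
import cv2,numpy as np
s=get_state();print({k:np.round(v,3) for k,v in s.items()},grip_point_offset)
for n in("top","side"):
    p,d=snapshot(n);cv2.imwrite(f"pics/{n}0.png",p[:,:,::-1]);np.savez(f"pics/{n}0.npz",p=p,d=d)
    print(n,camera_params(n))
E
```

```text
pics
{'clock': np.float64(0.0), 'q': array([ 1.242,  0.69 , -0.195,  1.566,  0.157,  0.902, -0.215]), 'qd': array([-0.   ,  0.001,  0.001,  0.002, -0.002, -0.001, -0.   ]), 'joint_torque': array([ 0.0000e+00, -5.2757e+01, -1.2660e+00, -1.5342e+01, -5.2000e-02,
        7.0000e-03,  0.0000e+00]), 'tool_pos': array([ 0.222, -0.584,  0.238]), 'eef_rot': array([ 0.984,  0.18 , -0.   , -0.001]), 'contact_force': array([ 0.313, -0.101,  0.255]), 'moment': array([-0.005,  0.049, -0.002]), 'finger_force': np.float64(0.0), 'opening': np.float64(1.003)} 0.0187
top {'fx': 437.89204451268216, 'fy': 437.89204451268216, 'cx': 259.5731603708631, 'cy': 191.61322086841994, 'rvec': array([ 2.15504343, -2.0914727 ,  0.18694236]), 'tvec': array([0.3603238 , 0.53145286, 1.09124644])}
side {'fx': 364.2049847523443, 'fy': 364.2049847523443, 'cx': 256.39078584645205, 'cy': 195.31849739329152, 'rvec': array([ 2.07390146, -0.14199196,  0.09334424]), 'tvec': array([-0.44474097,  0.28785604,  0.80225309])}
```

View pics/top0.png

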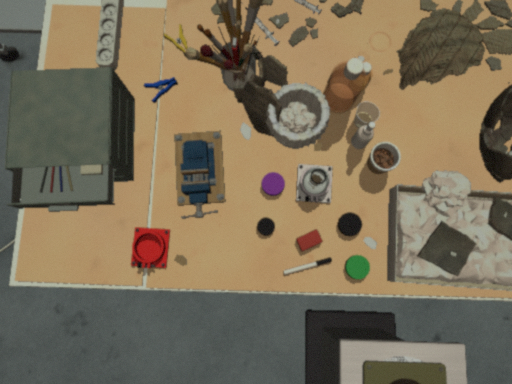

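View pics/side0.png

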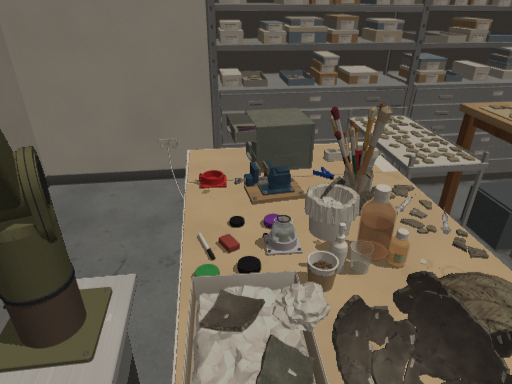

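The top view shows black discs at (349,224) and (265,227), the wax at (309,240), the jar at (315,182), the grit tub at (384,157) and the spray at (365,132). Green and purple discs and a red clamp are decoys.

```bash
cat > h.py <<'E'
from plant import *
import cv2,numpy as np
from scipy.spatial.transform import Rotation as R
def cam(n):
    c=camera_params(n);K=np.array([[c['fx'],0,c['cx']],[0,c['fy'],c['cy']],[0,0,1]])
    return K,R.from_rotvec(c['rvec']).as_matrix(),np.array(c['tvec'])
def ray(n,uv):
    K,r,t=cam(n);return -r.T@t,(np.c_[np.atleast_2d(uv),np.ones(len(np.atleast_2d(uv)))]@np.linalg.inv(K).T)@r
def onplane(n,uv,z):
    o,d=ray(n,uv);return o+d*((z-o[2])/d[:,2])[:,None]
def proj(n,P):
    K,r,t=cam(n);q=(np.atleast_2d(P)@r.T+t)@K.T;return q[:,:2]/q[:,2:]
def cloud(n,d):
    v,u=np.mgrid[:384,:512];o,dr=ray(n,np.c_[u.ravel(),v.ravel()])
    K,r,t=cam(n);return (o+dr*d.ravel()[:,None]).reshape(384,512,3)
E
python3 - <<'E'
from h import *
for n in("top","side"):
    z=np.load(f"pics/{n}0.npz");p,d=z['p'],z['d'];C=cloud(n,d);m=p.max(2)<55
    cs=[(c,cv2.contourArea(c)) for c in cv2.findContours(m.astype(np.uint8),0,1)[0]]
    for c,a in cs:
        (x,y),r=cv2.minEnclosingCircle(c)
        if a>60 and a<700: print(n,round(x),round(y),'r',round(r,1),a,onplane(n,(x,y),.01).round(3), C[int(y),int(x)].round(3))
# jar by depth
z=np.load("pics/top0.npz");C=cloud("top",z['d'])
for uv in((315,182),(384,157),(265,227),(349,224),(309,240),(365,132),(360,250),(300,168)):print(uv,C[uv[1],uv[0]].round(3))
p=z['p'][150:260,240:410];cv2.imwrite("pics/c1.png",cv2.resize(p,None,fx=4.5,fy=4.5,interpolation=2)[:,:,::-1])
p=np.load("pics/side0.npz")['p'][200:290,190:350];cv2.imwrite("pics/c2.png",cv2.resize(p,None,fx=5,fy=5,interpolation=2)[:,:,::-1])
E
```

```text
top 404 383 r 13.5 74.0 [[0.054 0.001 0.01 ]] [0.064 0.016 0.055]
top 265 226 r 8.5 190.0 [[0.434 0.359 0.01 ]] [0.435 0.359 0.016]
top 349 224 r 11.4 374.5 [[0.447 0.136 0.01 ]] [0.446 0.138 0.019]
top 197 191 r 14.9 81.0 [[0.524 0.545 0.01 ]] [0.506 0.532 0.111]
top 14 185 r 17.8 241.0 [[0.527 1.04  0.01 ]] [0.499 0.948 0.172]
top 268 75 r 16.3 263.0 [[0.865 0.363 0.01 ]] [0.856 0.363 0.034]
top 10 55 r 10.8 212.0 [[0.904 1.102 0.01 ]] [ 1.268  1.558 -0.706]
top 231 53 r 30.3 497.5 [[0.928 0.47  0.01 ]] [0.9   0.465 0.064]
side 44 366 r 43.8 81.5 [[ 0.017 -0.109  0.01 ]] [ 0.013 -0.104  0.004]
side 133 369 r 15.1 161.0 [[ 0.19  -0.139  0.01 ]] [ 0.112  0.083 -0.284]
side 351 335 r 37.4 497.5 [[ 0.635 -0.119  0.01 ]] [ 0.592 -0.197  0.109]
side 249 266 r 11.6 294.0 [[0.447 0.133 0.01 ]] [0.445 0.126 0.019]
side 236 221 r 7.2 112.0 [[0.434 0.354 0.01 ]] [0.433 0.345 0.016]
side 496 175 r 14.8 123.5 [[1.506 0.556 0.01 ]] [ 2.813  1.897 -0.714]
side 434 186 r 23.8 344.0 [[1.199 0.501 0.01 ]] [ 2.224  1.872 -0.759]
side 179 172 r 6.2 69.0 [[0.238 0.741 0.01 ]] [ 0.098  2.275 -0.701]
side 277 177 r 14.0 316.0 [[0.621 0.648 0.01 ]] [0.592 0.516 0.077]
side 250 174 r 11.3 129.5 [[0.519 0.688 0.01 ]] [0.499 0.543 0.082]
side 251 152 r 9.9 90.5 [[0.556 0.925 0.01 ]] [0.542 0.818 0.056]
side 492 131 r 22.1 311.0 [[1.871 1.052 0.01 ]] [ 2.013  1.212 -0.051]
side 463 130 r 16.6 176.0 [[1.728 1.094 0.01 ]] [ 1.994  1.427 -0.11 ]
side 402 65 r 18.9 344.0 [[2.398 3.053 0.01 ]] [1.89  2.149 0.173]
side 409 25 r 17.6 314.0 [[5.303 8.334 0.01 ]] [1.94  2.25  0.447]
(315, 182) [0.541 0.237 0.091]
(384, 157) [0.623 0.051 0.049]
(265, 227) [0.432 0.359 0.02 ]
(349, 224) [0.446 0.138 0.019]
(309, 240) [0.4   0.244 0.028]
(365, 132) [0.671 0.114 0.107]
(360, 250) [0.315 0.366 1.171]
(300, 168) [0.597 0.268 0.008]
```

View pics/c1.png

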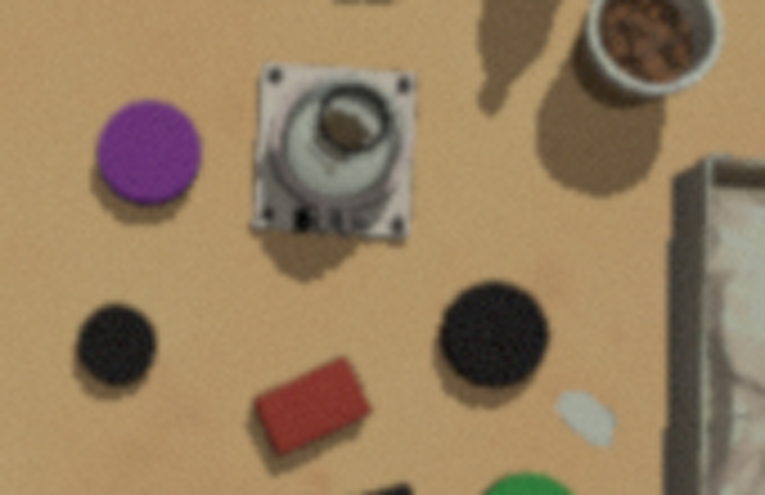

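View pics/c2.png

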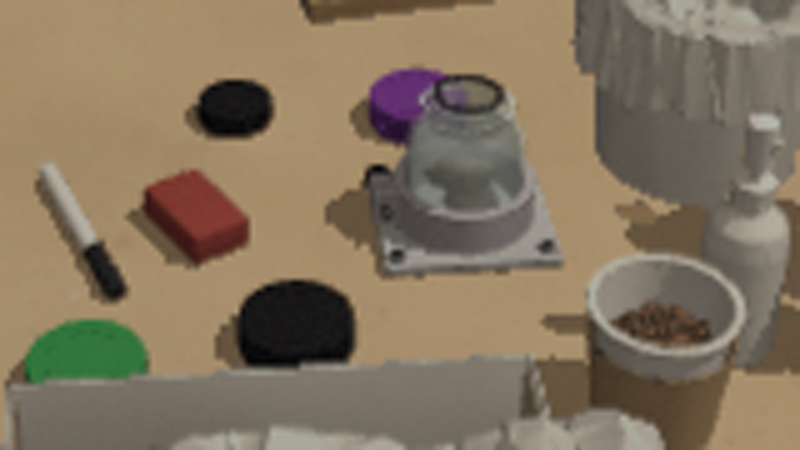

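Large lid: centre near (349,224) in top view and 63 mm wide by radius. The jar's ring is near (319,176) in top and (284,219) in side. Now the precise positions.

Run:
```python
from h import *
o={}
for n,w in(("top",(308,164,330,188)),("side",(272,210,296,228))):
    z=np.load(f"pics/{n}0.npz");p,d=z['p'],z['d'];x0,y0,x1,y1=w
    m=(p.max(2)<95).astype(np.uint8);m2=np.zeros_like(m);m2[y0:y1,x0:x1]=m[y0:y1,x0:x1]
    cs=max(cv2.findContours(m2,0,1)[0],key=cv2.contourArea);e=cv2.fitEllipse(cv2.convexHull(cs))
    print(n,e,'ring at .092',onplane(n,e[0],.091).round(4));o[n]=ray(n,e[0])
    C=cloud(n,d);c=(349,224) if n=="top" else(249,266)
    mm=np.zeros_like(m);mm[c[1]-16:c[1]+17,c[0]-16:c[0]+17]=1
    L=(p.max(2)<55)&(mm>0);T=L&(C[...,2]>.015)
    cc=max(cv2.findContours(T.astype(np.uint8),0,1)[0],key=cv2.contourArea);(x,y),r=cv2.minEnclosingCircle(cc);E=cv2.fitEllipse(cc)
    W=onplane(n,cc[:,0,:].astype(float),.02);print('lid top',onplane(n,E[0],.02).round(4),np.ptp(W,0).round(4),((W.max(0)+W.min(0))/2).round(4),'medz',np.median(C[T][:,2]))
(a,u),(b,v)=o['top'],o['side'];u=u[0];v=v[0]
s=np.linalg.lstsq(np.c_[u,-v],b-a,rcond=None)[0];print('tri',a+u*s[0],b+v*s[1])
z=np.load("pics/top0.npz");C=cloud("top",z['d'])
# obstacles: heights>0.06 within 0.2 of jar; and heights near lid
X=C.reshape(-1,3)
for nm,ctr in(("jar",(.53,.225)),("lid",(.446,.137))):
    D=np.hypot(X[:,0]-ctr[0],X[:,1]-ctr[1]);A=np.arctan2(X[:,1]-ctr[1],X[:,0]-ctr[0])
    for k in range(-6,6):
        s=(A>=k*np.pi/6)&(A<(k+1)*np.pi/6)&(D>.045)&(D<.15);i=X[s];print(nm,k*30,'maxz',i[:,2].max().round(3), 'min dist z>.05',D[s][i[:,2]>.05].min().round(3) if (i[:,2]>.05).any() else None)
```

```text
top ((317.5076904296875, 176.46923828125), (16.45823097229004, 17.34122657775879), 45.52322769165039) ring at .092 [[0.5559 0.2309 0.091 ]]
lid top [[0.4458 0.1374 0.02  ]] [0.0583 0.058  0.    ] [0.4462 0.1382 0.02  ] medz 0.019809212726079495
side ((282.24908447265625, 219.23443603515625), (9.604634284973145, 15.056050300598145), 80.48921966552734) ring at .092 [[0.5532 0.2222 0.091 ]]
lid top [[0.4468 0.1285 0.02  ]] [0.0578 0.0641 0.    ] [0.4466 0.1295 0.02  ] medz 0.018772645292277235
tri [0.55696147 0.23023434 0.08607388] [0.55512011 0.2303812  0.08564383]
jar -180 maxz 0.028 min dist z>.05 None
jar -150 maxz 0.027 min dist z>.05 None
jar -120 maxz 0.024 min dist z>.05 None
jar -90 maxz 0.012 min dist z>.05 None
jar -60 maxz 0.067 min dist z>.05 0.046
jar -30 maxz 0.128 min dist z>.05 0.045
jar 0 maxz 0.137 min dist z>.05 0.045
jar 30 maxz 0.131 min dist z>.05 0.045
jar 60 maxz 0.037 min dist z>.05 None
jar 90 maxz 0.026 min dist z>.05 None
jar 120 maxz 0.02 min dist z>.05 None
jar 150 maxz 0.028 min dist z>.05 None
lid -180 maxz 0.027 min dist z>.05 None
lid -150 maxz 0.078 min dist z>.05 0.118
lid -120 maxz 0.081 min dist z>.05 0.104
lid -90 maxz 0.078 min dist z>.05 0.105
lid -60 maxz 0.078 min dist z>.05 0.123
lid -30 maxz 0.008 min dist z>.05 None
lid 0 maxz 0.089 min dist z>.05 0.122
lid 30 maxz 0.095 min dist z>.05 0.111
lid 60 maxz 0.034 min dist z>.05 None
lid 90 maxz 0.028 min dist z>.05 None
lid 120 maxz 0.025 min dist z>.05 None
lid 150 maxz 0.025 min dist z>.05 None
```

Run:
```python
from h import *
ims=[]
for n,x0,y0 in(("top",306,164),("side",270,206)):
    p=np.load(f"pics/{n}0.npz")['p'][y0:y0+25,x0:x0+25];im=cv2.resize(p,None,fx=16,fy=16,interpolation=0)[:,:,::-1].copy()
    for k in range(0,25,5):
        cv2.putText(im,str(x0+k),(k*16,10),0,.35,(0,0,255));cv2.putText(im,str(y0+k),(0,k*16+12),0,.35,(0,0,255))
    ims.append(im)
cv2.imwrite("pics/c3.png",np.hstack(ims))
z=np.load("pics/top0.npz");C=cloud("top",z['d']);X=C.reshape(-1,3);p=z['p']
# plate: greyish pixels, z 0.004-.013 near jar
hsv=cv2.cvtColor(p,cv2.COLOR_RGB2HSV)
win=np.zeros((384,512),np.uint8);win[158:208,290:338]=1
m=((hsv[...,1]<60)&(win>0)).astype(np.uint8)
c=max(cv2.findContours(m,0,1)[0],key=cv2.contourArea);r=cv2.minAreaRect(c);b=cv2.boxPoints(r);W=onplane("top",b+0,.008);print(W.round(4),W.mean(0),[np.linalg.norm(W[i]-W[i-1]).round(4) for i in range(4)])
D=np.hypot(X[:,0]-.556,X[:,1]-.23);A=np.degrees(np.arctan2(X[:,1]-.23,X[:,0]-.556))
for k in range(-180,180,30):
    s=(A>=k)&(A<k+30)&(X[:,2]>.1);print(k,'min dist z>.1',D[s].min().round(3),'z>.14',D[s&(X[:,2]>.14)].min().round(3) if (s&(X[:,2]>.14)).any() else None)
```

```text
[[0.507  0.2789 0.008 ]
 [0.6088 0.2742 0.008 ]
 [0.6055 0.1804 0.008 ]
 [0.5039 0.1866 0.008 ]] [0.55626181 0.23001488 0.008     ] [np.float64(0.0924), np.float64(0.1019), np.float64(0.0938), np.float64(0.1018)]Traceback (most recent call last):
  File "<stdin>", line 17, in <module>
    return umr_minimum(a, axis, None, out, keepdims, initial, where)
ValueError: zero-size array to reduction operation minimum which has no identity
```

View pics/c3.png

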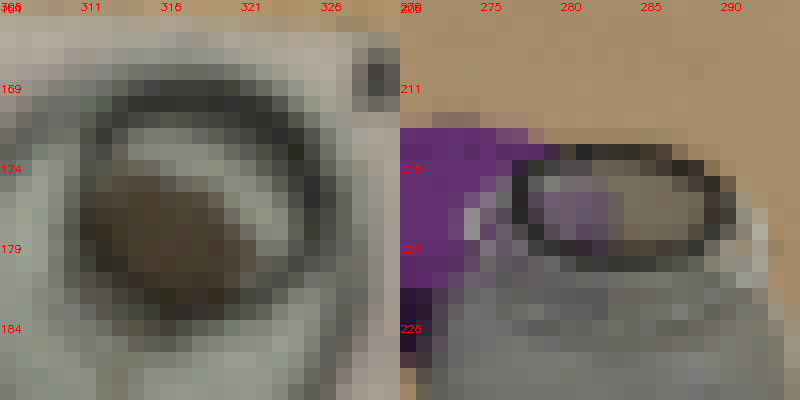

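The ring is centred at about (318,176) in top and (283.5,217.7) in side. The plate centre comes out at (0.556,0.230) with sides 102 x 93 mm, which matches. The lid is at about (0.446,0.1375).

```bash
cat >> h.py <<'E'
def to(x,y,z,yaw):
    s=get_state();r=R.from_quat(s['eef_rot']);t=R.from_euler('z',yaw)*R.from_euler('x',np.pi)
    print('d',(r.inv().apply(np.array([x,y,z])-s['tool_pos'])).round(4),'rv',(r.inv()*t).as_rotvec().round(4))
def st():
    s=get_state();r=R.from_quat(s['eef_rot']);m=r.as_matrix()
    print('t',round(s['clock'],2),'pos',s['tool_pos'].round(4),'yaw',round(float(np.arctan2(m[1,0],m[0,0])),3),'tilt',m[:2,2].round(4),'F',s['contact_force'].round(2),'M',s['moment'].round(3),'op',round(float(s['opening']),3),'ff',round(float(s['finger_force']),1),'q',s['q'].round(3))
E
python3 - <<'E'
from h import *
o=[ray("top",(318,176)),ray("side",(283.5,217.7))]
(a,u),(b,v)=o;u=u[0];v=v[0]
s=np.linalg.lstsq(np.c_[u,-v],b-a,rcond=None)[0];print('tri',a+u*s[0],b+v*s[1]);print(onplane("top",(318,176),.092),onplane("side",(283.5,217.7),.092))
to(.45,-.3,.24,.362+1.2)
E
```

```text
tri [0.55715138 0.22959415 0.09080711] [0.55830416 0.2294974  0.09107838]
[[0.55688332 0.22974493 0.092     ]] [[0.55796873 0.22808492 0.092     ]]
d [ 0.3143 -0.1842 -0.0017] rv [-1.5000e-03 -9.0000e-04 -1.1991e+00]
```

The manual's scale: shifts go in shares of 0.8 m and turns go in shares of 2 pi rad. Converting my numbers, 0.31 m / 0.8 = 0.3875, -0.18 m / 0.8 = -0.225, -1.2 rad / 6.2832 = -0.191.

```bash
echo '[[1, [0.3875, -0.225, 0], [0, 0, -0.191]], [1, [0.3875, -0.225, 0], [0, 0, -0.191]], [1, [0.3875, -0.225, 0], [0, 0, -0.191]], [1, [0.3875, -0.225, 0], [0, 0, -0.191]], [1, [0.3875, -0.225, 0], [0, 0, -0.191]], [1, [0.3875, -0.225, 0], [0, 0, -0.191]], [1, [0.3875, -0.225, 0], [0, 0, -0.191]], [1, [0.3875, -0.225, 0], [0, 0, -0.191]], [1, [0.3875, -0.225, 0], [0, 0, -0.191]], [1, [0.3875, -0.225, 0], [0, 0, -0.191]]]' | python3 -m handwheel; python3 -c "
from h import *
st();to(.46,0.1,.2,1.56+1.3)"
```

```text
clock: 1.1
tool_pos: [0.4467, -0.3071, 0.2383]
eef_rot: [0.712, 0.703, -0.001, -0.0]
contact_force: [0.2, -0.3, -0.3]
opening: 0.995
finger_force: 0.0
t 1.1 pos [ 0.4467 -0.3071  0.2383] yaw 1.558 tilt [-0.0016 -0.0004] F [ 0.16 -0.31 -0.29] M [-0.061 -0.094 -0.019] op 0.995 ff 0.0 q [ 0.827  0.616 -0.511  1.807  0.397  0.823  0.107]
d [0.4072 0.0081 0.0381] rv [-1.6000e-03 -7.0000e-04 -1.3021e+00]
```

In the tool's units: 0.41 m / 0.8 = 0.5125, 0.03 m / 0.8 = 0.0375, -1.3 rad / 6.2832 = -0.2069.

```bash
echo '[[1, [0.5125, 0.0125, 0.0375], [0, 0, -0.2069]], [1, [0.5125, 0.0125, 0.0375], [0, 0, -0.2069]], [1, [0.5125, 0.0125, 0.0375], [0, 0, -0.2069]], [1, [0.5125, 0.0125, 0.0375], [0, 0, -0.2069]], [1, [0.5125, 0.0125, 0.0375], [0, 0, -0.2069]], [1, [0.5125, 0.0125, 0.0375], [0, 0, -0.2069]], [1, [0.5125, 0.0125, 0.0375], [0, 0, -0.2069]], [1, [0.5125, 0.0125, 0.0375], [0, 0, -0.2069]], [1, [0.5125, 0.0125, 0.0375], [0, 0, -0.2069]], [1, [0.5125, 0.0125, 0.0375], [0, 0, -0.2069]]]' | python3 -m handwheel; python3 -c "
from h import *
st();to(.446,0.1375,.12,2.86+1.24)"
```

```text
clock: 2.1
tool_pos: [0.4612, 0.1044, 0.2084]
eef_rot: [0.139, 0.99, 0.0, -0.0]
contact_force: [0.6, -0.1, -0.7]
opening: 1.002
finger_force: 0.0
t 2.1 pos [0.4612 0.1044 0.2084] yaw 2.862 tilt [-0.0004  0.0003] F [ 0.61 -0.07 -0.66] M [ 0.031 -0.128  0.02 ] op 1.002 ff 0.0 q [ 0.179  0.646 -0.802  2.027  0.681  0.756  0.247]
d [0.0237 0.0276 0.0884] rv [ 4.0000e-04 -3.0000e-04 -1.2382e+00]
```

In the tool's units: 0.09 m / 0.8 = 0.1125, 0.028 m / 0.8 = 0.035, -1.24 rad / 6.2832 = -0.1974.

```bash
echo '[[1, [0.03, 0.035, 0.1125], [0, 0, -0.1974]], [1, [0.03, 0.035, 0.1125], [0, 0, -0.1974]], [1, [0.03, 0.035, 0.1125], [0, 0, -0.1974]], [1, [0.03, 0.035, 0.1125], [0, 0, -0.1974]], [1, [0.03, 0.035, 0.1125], [0, 0, -0.1974]], [1, [0.03, 0.035, 0.1125], [0, 0, -0.1974]], [1, [0.03, 0.035, 0.1125], [0, 0, -0.1974]], [1, [0.03, 0.035, 0.1125], [0, 0, -0.1974]], [1, [0.03, 0.035, 0.1125], [0, 0, -0.1974]], [1, [0.03, 0.035, 0.1125], [0, 0, -0.1974]]]' | python3 -m handwheel
python3 - <<'E'
from h import *
st();to(.446,.1375,.004,4.1)
p,d=snapshot("side");cv2.imwrite("pics/s1.png",cv2.resize(p[130:330,130:400],None,fx=2.9,fy=2.9)[:,:,::-1])
E
```

```text
clock: 3.1
tool_pos: [0.4461, 0.1337, 0.1181]
eef_rot: [-0.458, 0.889, -0.001, -0.001]
contact_force: [-0.1, -0.8, -0.3]
opening: 0.998
finger_force: 0.0
t 3.1 pos [0.4461 0.1337 0.1181] yaw -2.189 tilt [-0.0009 -0.0033] F [-0.14 -0.83 -0.3 ] M [ 0.094 -0.101  0.028] op 0.998 ff 0.0 q [ 0.144  0.861 -0.913  2.12   1.088  0.747  1.015]
d [-0.0034  0.0025  0.1141] rv [-0.0012 -0.0032 -0.006 ]
```

View pics/s1.png

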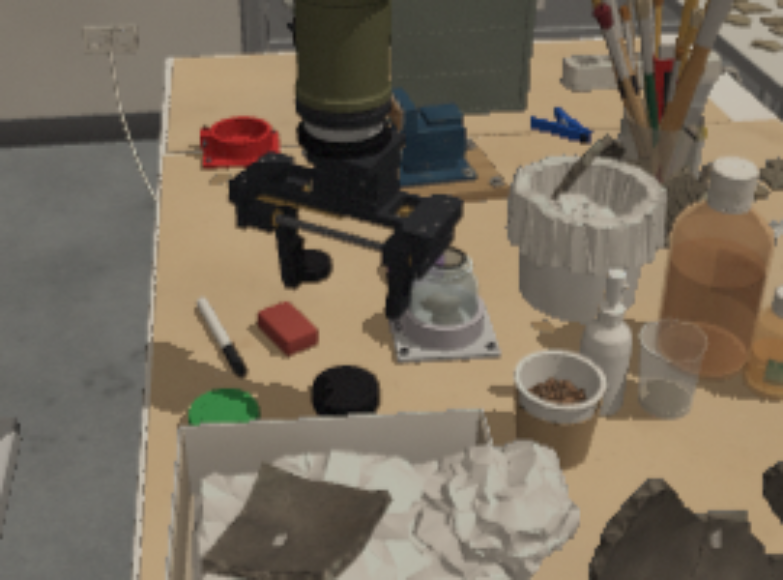

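The open gripper stands above the large lid at (345,390) in the crop, with the fingers clear of everything. Descend and grip.

In the tool's units: 0.113 m / 0.8 = 0.1413, 0.1 m / 0.8 = 0.125.

```bash
echo '[[1, [-0.0038, 0.0038, 0.05], [0, 0, 0]], [1, [-0.0038, 0.0038, 0.0938], [0, 0, 0]], [1, [-0.0038, 0.0038, 0.125], [0, 0, 0]], [1, [-0.0038, 0.0038, 0.1413], [0, 0, 0]], [1, [-0.0038, 0.0038, 0.1413], [0, 0, 0]], [1, [-0.0038, 0.0038, 0.1413], [0, 0, 0]]]' | python3 -m handwheel; python3 -c "
from h import *
st();to(.446,0.1375,.004,4.1)"
```

```text
clock: 3.75
tool_pos: [0.4452, 0.1406, 0.0059]
eef_rot: [-0.461, 0.887, -0.0, -0.0]
contact_force: [-0.4, 0.8, 0.0]
opening: 0.997
finger_force: 0.0
t 3.75 pos [0.4452 0.1406 0.0059] yaw -2.183 tilt [-0.    -0.001] F [-0.37  0.77  0.02] M [ 0.115 -0.084 -0.047] op 0.997 ff 0.0 q [ 0.037  1.054 -0.746  2.151  1.463  0.637  0.701]
d [ 0.0021 -0.0025  0.0019] rv [-0.0006 -0.0009 -0.    ]
```

In the tool's units: -0.0025 m / 0.8 = -0.0031, 0.002 m / 0.8 = 0.0025.

```bash
echo '[[1, [0.0025, -0.0031, 0.0025], [0, 0, 0]], [1, [0.0025, -0.0031, 0.0025], [0, 0, 0]], [0.5, [0.0025, -0.0031, 0.0025], [0, 0, 0]], [0.5, [0.0025, -0.0031, 0.0025], [0, 0, 0]], [0.5, [0.0025, -0.0031, 0.0025], [0, 0, 0]], [0.5, [0.0025, -0.0031, 0.0025], [0, 0, 0]], [0.5, [0.0025, -0.0031, 0.0025], [0, 0, 0]], [0.5, [0.0025, -0.0031, 0.0025], [0, 0, 0]]]' | python3 -m handwheel 35; python3 -c "
from h import *
st()"
```

```text
clock: 4.55
tool_pos: [0.446, 0.1385, 0.0039]
eef_rot: [-0.462, 0.887, -0.0, 0.0]
contact_force: [-0.2, -0.3, 3.3]
opening: 0.698
finger_force: 35.0
t 4.55 pos [0.446  0.1385 0.0039] yaw -2.18 tilt [ 0.0004 -0.0001] F [-0.24 -0.33  3.32] M [-0.007 -0.172  0.025] op 0.698 ff 35.0 q [ 0.041  1.058 -0.744  2.151  1.471  0.635  0.702]
```

In the tool's units: -0.13 m / 0.8 = -0.1625, -0.12 m / 0.8 = -0.15.

```bash
echo '[[0.5, [0, 0, -0.05], [0, 0, 0]], [0.5, [0, 0, -0.1], [0, 0, 0]], [0.5, [0, 0, -0.15], [0, 0, 0]], [0.5, [0, 0, -0.1625], [0, 0, 0]], [0.5, [0, 0, -0.1625], [0, 0, 0]]]' | python3 -m handwheel; python3 -c "
from h import *
st();to(.557,.2297,.130,-2.18)"
```

```text
clock: 5.05
tool_pos: [0.4467, 0.1389, 0.1352]
eef_rot: [-0.462, 0.887, -0.0, 0.002]
contact_force: [-0.6, -0.1, 0.0]
opening: 0.706
finger_force: 35.0
t 5.05 pos [0.4467 0.1389 0.1352] yaw -2.181 tilt [0.0032 0.001 ] F [-0.57 -0.14  0.02] M [ 0.041 -0.112 -0.031] op 0.706 ff 35.0 q [ 0.135  0.821 -0.904  2.108  1.023  0.74   1.076]
d [-0.1376 -0.0384  0.0056] rv [-0.002   0.0026 -0.0006]
```

In the tool's units: -0.137 m / 0.8 = -0.1713, -0.12 m / 0.8 = -0.15.

```bash
echo '[[0.5, [-0.05, -0.0138, 0], [0, 0, 0]], [0.5, [-0.1, -0.0275, 0], [0, 0, 0]], [0.5, [-0.15, -0.0413, 0], [0, 0, 0]], [0.5, [-0.1713, -0.0475, 0.0063], [0, 0, 0]], [0.5, [-0.1713, -0.0475, 0.0063], [0, 0, 0]], [0.5, [-0.1713, -0.0475, 0.0063], [0, 0, 0]], [0.5, [-0.1713, -0.0475, 0.0063], [0, 0, 0]]]' | python3 -m handwheel
python3 - <<'E'
from h import *
st();to(.557,.2297,.130,-2.18)
for n in("top","side"):
    p,d=snapshot(n);np.savez(f"pics/{n}2.npz",p=p,d=d)
    u=proj(n,get_state()['tool_pos'])[0].astype(int);print(n,u)
    q=p[max(u[1]-30,0):u[1]+30,u[0]-30:u[0]+30];cv2.imwrite(f"pics/{n}2.png",cv2.resize(q,(400,400),interpolation=2)[:,:,::-1])
cv2.imwrite("pics/h2.png",np.hstack([cv2.imread("pics/top2.png"),cv2.imread("pics/side2.png")]))
E
```

```text
clock: 5.75
tool_pos: [0.5541, 0.2277, 0.1278]
eef_rot: [-0.463, 0.887, -0.001, -0.001]
contact_force: [-0.5, -0.3, -0.7]
opening: 0.703
finger_force: 35.0
t 5.75 pos [0.5541 0.2277 0.1278] yaw -2.18 tilt [-0.0019 -0.0022] F [-0.45 -0.31 -0.73] M [ 0.153 -0.108  0.071] op 0.703 ff 35.0 q [ 0.01   0.957 -0.91   1.718  0.914  0.954  1.259]
d [-0.0032 -0.0012 -0.0022] rv [ 0.0003 -0.0029  0.0002]
top [320 173]
side [282 206]
```

View pics/h2.png

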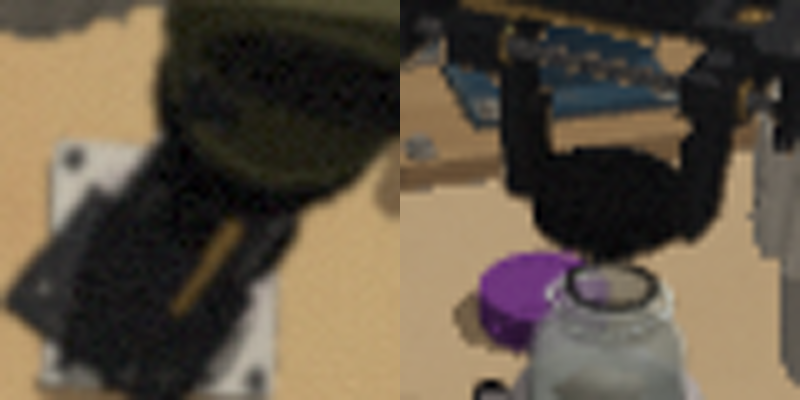

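The held lid is level between the fingers above the mouth, with its front edge at crop (610,255). I'll fit a circle to its skirt depth points to check the centre.

Run:
```python
from h import *
from scipy.optimize import least_squares
def fit(X,r,c0):
    f=least_squares(lambda c:np.hypot(X[:,0]-c[0],X[:,1]-c[1])-r,c0,loss='soft_l1',f_scale=.001);return f.x.round(4),np.abs(f.fun).mean().round(4),len(X)
t=get_state()['tool_pos']
C=cloud("side",np.load("pics/side2.npz")['d']).reshape(-1,3)
yd=np.array([np.sin(-2.18),-np.cos(-2.18)])
D=C[:,:2]-t[:2]
m=(np.hypot(*D.T)<.045)&(np.abs(D@yd)<.024)&(C[:,2]>.128)&(C[:,2]<.140)
print('held lid',fit(C[m],.031,t[:2]),t)
C=cloud("side",np.load("pics/side0.npz")['d']).reshape(-1,3);P=np.load("pics/side0.npz")['p'].reshape(-1,3)
m=(np.hypot(C[:,0]-.446,C[:,1]-.1375)<.045)&(C[:,2]>.005)&(C[:,2]<.016)&(P.max(1)<55);print('lid on table, side',fit(C[m],.031,(.446,.1375)))
m=(np.hypot(C[:,0]-.557,C[:,1]-.23)<.055)&(C[:,2]>.014)&(C[:,2]<.03);print('clamp ring, side',fit(C[m],.041,(.557,.23)))
```

```text
held lid (array([0.5537, 0.2249]), np.float64(0.0008), 61) [0.55466172 0.22795461 0.12848303]
lid on table, side (array([0.4479, 0.1341]), np.float64(0.0009), 41)
clamp ring, side (array([0.5554, 0.2289]), np.float64(0.0029), 166)
```

In the tool's units: 0.022 m / 0.8 = 0.0275, 0.01 m / 0.8 = 0.0125.

```bash
echo '[[0.5, [-0.0038, -0.0013, 0.0125], [0, 0, 0]], [0.5, [-0.0038, -0.0013, 0.0275], [0, 0, 0]], [0.5, [-0.0038, -0.0013, 0.0275], [0, 0, 0]], [0.5, [-0.0038, -0.0013, 0.0275], [0, 0, 0]]]' | python3 -m handwheel; python3 -c "
from h import *
st();to(.557,.2297,.1,-2.18)"
```

```text
clock: 6.25
tool_pos: [0.5576, 0.2307, 0.106]
eef_rot: [-0.462, 0.887, -0.0, -0.001]
contact_force: [0.5, -0.1, -1.3]
opening: 0.699
finger_force: 35.0
t 6.25 pos [0.5576 0.2307 0.106 ] yaw -2.18 tilt [-0.0011 -0.0007] F [ 0.52 -0.11 -1.32] M [ 0.081 -0.096 -0.012] op 0.699 ff 35.0 q [-0.004  0.988 -0.889  1.717  0.945  0.927  1.239]
d [ 0.0011 -0.0001  0.006 ] rv [ 0.0006 -0.0012 -0.0002]
```

In the tool's units: 0.011 m / 0.8 = 0.0138, 0.009 m / 0.8 = 0.0113.

```bash
echo '[[0.5, [0.0013, 0, 0.005], [0, 0, 0]], [0.5, [0.0013, 0, 0.0088], [0, 0, 0]], [0.5, [0.0013, 0, 0.0113], [0, 0, 0]], [0.5, [0.0013, 0, 0.0138], [0, 0, 0]], [0.5, [0.0013, 0, 0.0138], [0, 0, 0]]]' | python3 -m handwheel; python3 -c "
from h import *
st();to(.557,.2297,.09,-2.18)"
```

```text
clock: 6.75
tool_pos: [0.5573, 0.23, 0.0954]
eef_rot: [-0.462, 0.887, -0.0, -0.0]
contact_force: [0.2, 0.1, 0.1]
opening: 0.706
finger_force: 35.0
t 6.75 pos [0.5573 0.23   0.0954] yaw -2.18 tilt [-0.0002 -0.0003] F [0.19 0.1  0.13] M [ 0.124 -0.104 -0.012] op 0.706 ff 35.0 q [-0.007  1.001 -0.878  1.724  0.963  0.91   1.226]
d [0.0005 0.0001 0.0054] rv [ 0.     -0.0003 -0.0004]
```

In the tool's units: 0.003 m / 0.8 = 0.0038, 0.0015 m / 0.8 = 0.0019.

```bash
echo '[[0.5, [0, 0, 0.0019], [0, 0, 0]], [0.5, [0, 0, 0.0038], [0, 0, 0]], [0.5, [0, 0, 0.0038], [0, 0, 0]]]' | python3 -m handwheel; python3 -c "
from h import *
st()"; echo '[[0.5, [0, 0, 0.0013], [0, 0, 0]], [0.5, [0, 0, 0.0025], [0, 0, 0]], [0.5, [0, 0, 0.0025], [0, 0, 0]]]' | python3 -m handwheel; python3 -c "
from h import *
st()"
```

```text
clock: 7.05
tool_pos: [0.5573, 0.23, 0.0925]
eef_rot: [-0.462, 0.887, -0.0, -0.0]
contact_force: [0.3, 0.7, -0.4]
opening: 0.703
finger_force: 35.0
t 7.05 pos [0.5573 0.23   0.0925] yaw -2.18 tilt [-0.0002 -0.0003] F [ 0.3   0.74 -0.44] M [ 0.104 -0.05  -0.014] op 0.703 ff 35.0 q [-0.009  1.005 -0.875  1.725  0.967  0.906  1.223]
clock: 7.35
tool_pos: [0.5573, 0.2301, 0.0906]
eef_rot: [-0.462, 0.887, -0.0, -0.0]
contact_force: [0.4, -0.2, 0.1]
opening: 0.697
finger_force: 35.0
t 7.35 pos [0.5573 0.2301 0.0906] yaw -2.18 tilt [-0.0002 -0.0002] F [ 0.42 -0.25  0.06] M [ 0.148 -0.083 -0.027] op 0.697 ff 35.0 q [-0.01   1.008 -0.873  1.726  0.97   0.903  1.22 ]
```

In the tool's units: 0.002 m / 0.8 = 0.0025, 0.001 m / 0.8 = 0.0013.

```bash
echo '[[0.5, [0, 0, 0.0013], [0, 0, 0]], [0.5, [0, 0, 0.0025], [0, 0, 0]], [0.5, [0, 0, 0.0025], [0, 0, 0]]]' | python3 -m handwheel|grep -E "pos|force"; echo '[[0.5, [0, 0, 0.0013], [0, 0, 0]], [0.5, [0, 0, 0.0019], [0, 0, 0]], [0.5, [0, 0, 0.0019], [0, 0, 0]]]' | python3 -m handwheel; python3 -c "
from h import *
st()"
```

```text
tool_pos: [0.5573, 0.2301, 0.0885]
contact_force: [0.7, 0.0, -1.0]
finger_force: 35.0
clock: 7.95
tool_pos: [0.5574, 0.2301, 0.0871]
eef_rot: [-0.462, 0.887, -0.0, -0.0]
contact_force: [0.2, 0.9, -0.7]
opening: 0.702
finger_force: 35.0
t 7.95 pos [0.5574 0.2301 0.0871] yaw -2.18 tilt [-0.0001 -0.0002] F [ 0.24  0.89 -0.69] M [ 0.123 -0.11   0.018] op 0.702 ff 35.0 q [-0.011  1.012 -0.869  1.727  0.976  0.898  1.216]
```

```bash
for i in 1 2; do echo '[[0.5, [0, 0, 0.0013], [0, 0, 0]], [0.5, [0, 0, 0.0013], [0, 0, 0]]]' | python3 -m handwheel|grep -E "pos|contact"; done; python3 -c "
from h import *
st()"
```

```text
tool_pos: [0.5574, 0.2301, 0.0861]
contact_force: [0.1, -1.1, -0.8]
tool_pos: [0.5573, 0.2301, 0.0851]
contact_force: [0.0, -1.1, -0.9]
t 8.35 pos [0.5573 0.2301 0.0851] yaw -2.18 tilt [-0.0001 -0.0002] F [ 0.02 -1.07 -0.88] M [ 0.094 -0.099  0.036] op 0.701 ff 35.0 q [-0.012  1.015 -0.867  1.728  0.979  0.895  1.214]
```

In the tool's units: 0.001 m / 0.8 = 0.0013.

```bash
echo '[[0.5, [0, 0, 0.0013], [0, 0, 0]], [0.5, [0, 0, 0.0013], [0, 0, 0]]]' | python3 -m handwheel|grep -E "pos|contact"; echo '[[0.5, [0, 0, 0.0009], [0, 0, 0]], [0.5, [0, 0, 0.0009], [0, 0, 0]]]' | python3 -m handwheel >/dev/null; python3 -c "
from h import *
st()"
```

```text
tool_pos: [0.5574, 0.2301, 0.0841]
contact_force: [-1.2, 0.5, -0.9]
t 8.75 pos [0.5574 0.2302 0.0835] yaw -2.18 tilt [ 0.0001 -0.    ] F [-0.72  0.12  0.16] M [ 0.093 -0.065 -0.047] op 0.701 ff 35.0 q [-0.013  1.017 -0.865  1.729  0.982  0.893  1.212]
```

In the tool's units: 0.0008 m / 0.8 = 0.001.

```bash
echo '[[0.5, [0, 0, 0.001], [0, 0, 0]], [0.5, [0, 0, 0.001], [0, 0, 0]]]' | python3 -m handwheel|grep -E "pos|contact"; echo '[[0.5, [0, 0, 0.0008], [0, 0, 0]], [0.5, [0, 0, 0.0008], [0, 0, 0]]]' | python3 -m handwheel >/dev/null; python3 -c "
from h import *
st()"
```

```text
tool_pos: [0.5575, 0.2303, 0.0831]
contact_force: [-0.6, -1.3, 3.7]
t 9.15 pos [0.5576 0.2304 0.0829] yaw -2.18 tilt [0.0009 0.0002] F [-1.86 -0.76  6.63] M [-0.121  0.192 -0.005] op 0.699 ff 35.0 q [-0.014  1.018 -0.865  1.729  0.984  0.892  1.21 ]
```

In the tool's units: 0.0009 m / 0.8 = 0.0011, 0.0006 m / 0.8 = 0.0008, 0.3 rad / 6.2832 = 0.0477.

```bash
echo '[[0.5, [0, 0, 0.0004], [0, 0, 0.0159]], [0.5, [0, 0, 0.0008], [0, 0, 0.0318]], [0.5, [0, 0, 0.0011], [0, 0, 0.0477]], [0.5, [0, 0, 0.0011], [0, 0, 0.0477]]]' | python3 -m handwheel >/dev/null; python3 -c "
from h import *
st()"
```

```text
t 9.55 pos [0.5579 0.2311 0.082 ] yaw -2.481 tilt [0.0016 0.0013] F [-0.1  -0.22  5.45] M [ 0.158 -0.098 -0.056] op 0.7 ff 35.0 q [-0.042  0.997 -0.803  1.73   0.939  0.845  0.943]
```

In the tool's units: 0.0009 m / 0.8 = 0.0011, 0.0006 m / 0.8 = 0.0008, 0.3 rad / 6.2832 = 0.0477.

```bash
echo '[[0.5, [0, 0, 0.0004], [0, 0, 0.0159]], [0.5, [0, 0, 0.0008], [0, 0, 0.0318]], [0.5, [0, 0, 0.0011], [0, 0, 0.0477]], [0.5, [0, 0, 0.0011], [0, 0, 0.0477]]]' | python3 -m handwheel >/dev/null; python3 -c "
from h import *
st()"; echo '[[0.5, [0, 0, 0.0004], [0, 0, 0.0159]], [0.5, [0, 0, 0.0008], [0, 0, 0.0318]], [0.5, [0, 0, 0.0011], [0, 0, 0.0477]], [0.5, [0, 0, 0.0011], [0, 0, 0.0477]]]' | python3 -m handwheel >/dev/null; python3 -c "
from h import *
st()"
```

```text
t 9.95 pos [0.5578 0.231  0.081 ] yaw -2.779 tilt [0.0014 0.0011] F [-0.32  0.55  5.59] M [ 0.232 -0.122 -0.047] op 0.702 ff 35.0 q [-0.072  0.977 -0.737  1.732  0.889  0.8    0.684]
t 10.35 pos [0.558  0.2304 0.0799] yaw -3.078 tilt [0.0015 0.0002] F [0.28 0.8  5.42] M [ 0.041 -0.223 -0.   ] op 0.703 ff 35.0 q [-0.105  0.959 -0.667  1.734  0.833  0.755  0.429]
```

In the tool's units: 0.1 rad / 6.2832 = 0.0159.

```bash
echo '[[0.5, [0, 0, 0], [0, 0, 0.008]], [0.5, [0, 0, 0], [0, 0, 0.0159]], [0.5, [0, 0, 0], [0, 0, 0.0159]]]' | python3 -m handwheel >/dev/null; python3 -c "
from h import *
st()"; echo '[[0.5, [0, 0, 0], [0, 0, 0.008]], [0.5, [0, 0, 0], [0, 0, 0.0159]], [0.5, [0, 0, 0], [0, 0, 0.0159]]]' | python3 -m handwheel >/dev/null; python3 -c "
from h import *
st()"
```

```text
t 10.65 pos [0.5581 0.2303 0.0799] yaw 3.106 tilt [0.0014 0.0002] F [ 0.48 -0.77  6.7 ] M [ 0.023 -0.254  0.008] op 0.7 ff 35.0 q [-0.117  0.953 -0.644  1.735  0.812  0.74   0.347]
t 10.95 pos [0.5582 0.2301 0.0799] yaw 3.006 tilt [ 0.0016 -0.    ] F [ 0.56 -0.79  5.62] M [-0.07  -0.233 -0.044] op 0.702 ff 35.0 q [-0.129  0.946 -0.619  1.735  0.79   0.726  0.265]
```

In the tool's units: 0.15 rad / 6.2832 = 0.0239.

```bash
echo '[[0.5, [0, 0, 0], [0, 0, 0.0159]], [0.5, [0, 0, 0], [0, 0, 0.0239]], [0.5, [0, 0, 0], [0, 0, 0.0239]]]' | python3 -m handwheel >/dev/null; python3 -c "
from h import *
st()"; echo '[[0.5, [0, 0, 0], [0, 0, 0.0159]], [0.5, [0, 0, 0], [0, 0, 0.0239]], [0.5, [0, 0, 0], [0, 0, 0.0239]]]' | python3 -m handwheel >/dev/null; python3 -c "
from h import *
st()"
```

```text
t 11.25 pos [0.5582 0.2299 0.0799] yaw 2.856 tilt [ 0.0017 -0.0004] F [ 1.23 -0.28  6.08] M [-0.106 -0.271 -0.006] op 0.702 ff 35.0 q [-0.148  0.937 -0.582  1.736  0.755  0.705  0.144]
t 11.55 pos [0.5582 0.2297 0.0799] yaw 2.705 tilt [ 0.0015 -0.0007] F [ 0.69 -0.54  7.29] M [-0.17  -0.233 -0.004] op 0.702 ff 35.0 q [-0.167  0.929 -0.545  1.738  0.719  0.684  0.024]
```

In the tool's units: 0.15 rad / 6.2832 = 0.0239.

```bash
echo '[[0.5, [0, 0, 0], [0, 0, 0.0159]], [0.5, [0, 0, 0], [0, 0, 0.0239]], [0.5, [0, 0, 0], [0, 0, 0.0239]]]' | python3 -m handwheel >/dev/null; python3 -c "
from h import *
st()"; echo '[[0.5, [0, 0, 0], [0, 0, 0.0159]], [0.5, [0, 0, 0], [0, 0, 0.0239]], [0.5, [0, 0, 0], [0, 0, 0.0239]]]' | python3 -m handwheel >/dev/null; python3 -c "
from h import *
st()"
```

```text
t 11.85 pos [0.5583 0.2295 0.0798] yaw 2.556 tilt [ 0.0015 -0.0011] F [ 1.23 -1.63  6.9 ] M [-0.233 -0.279  0.084] op 0.702 ff 35.0 q [-0.187  0.921 -0.506  1.739  0.68   0.664 -0.093]
t 12.15 pos [0.5582 0.2293 0.0797] yaw 2.406 tilt [ 0.0014 -0.0014] F [ 1.12 -0.59  5.35] M [-0.29  -0.381  0.062] op 0.704 ff 35.0 q [-0.207  0.914 -0.468  1.74   0.64   0.645 -0.208]
```

In the tool's units: 0.05 rad / 6.2832 = 0.008.

```bash
echo '[[0.5, [0, 0, 0], [0, 0, 0.008]], [0.5, [0, 0, 0], [0, 0, 0.008]]]' | python3 -m handwheel >/dev/null; python3 -c "
from h import *
st()"; echo '[[0.5, [0, 0, 0], [0, 0, 0.008]], [0.5, [0, 0, 0], [0, 0, 0.008]]]' | python3 -m handwheel >/dev/null; python3 -c "
from h import *
st()"
```

```text
t 12.35 pos [0.5583 0.2293 0.0797] yaw 2.356 tilt [ 0.0015 -0.0012] F [ 1.46 -2.02  5.57] M [-0.349 -0.529  0.099] op 0.701 ff 35.0 q [-0.214  0.912 -0.455  1.74   0.626  0.639 -0.246]
t 12.55 pos [0.5583 0.2293 0.0796] yaw 2.306 tilt [ 0.0014 -0.0013] F [ 1.63 -2.29  5.76] M [-0.326 -0.465  0.144] op 0.702 ff 35.0 q [-0.221  0.909 -0.442  1.741  0.612  0.632 -0.283]
```

In the tool's units: 0.0001 m / 0.8 = 0.0001, 0.05 rad / 6.2832 = 0.008.

```bash
echo '[[0.5, [0, 0, 0.0001], [0, 0, 0.008]], [0.5, [0, 0, 0.0001], [0, 0, 0.008]]]' | python3 -m handwheel >/dev/null; python3 -c "
from h import *
st()"; echo '[[0.5, [0, 0, 0.0001], [0, 0, 0.0064]], [0.5, [0, 0, 0.0001], [0, 0, 0.0064]], [0.5, [0, 0, 0.0001], [0, 0, 0.0064]]]' | python3 -m handwheel >/dev/null; python3 -c "
from h import *
st()"
```

```text
t 12.75 pos [0.5582 0.2292 0.0796] yaw 2.256 tilt [ 0.0013 -0.0015] F [ 2.29 -2.65  6.9 ] M [-0.377 -0.48   0.141] op 0.697 ff 35.0 q [-0.228  0.907 -0.429  1.741  0.597  0.626 -0.321]
t 13.05 pos [0.5582 0.2291 0.0795] yaw 2.217 tilt [ 0.0012 -0.0016] F [ 0.84 -1.87  7.24] M [-0.449 -0.399  0.173] op 0.701 ff 35.0 q [-0.233  0.906 -0.419  1.742  0.586  0.622 -0.35 ]
```

In the tool's units: 0.0001 m / 0.8 = 0.0001, 0.05 rad / 6.2832 = 0.008.

```bash
echo '[[0.5, [0, 0, 0.0001], [0, 0, 0.008]], [0.5, [0, 0, 0.0001], [0, 0, 0.008]]]' | python3 -m handwheel >/dev/null; python3 -c "
from h import *
st()"; echo '[[0.5, [0, 0, 0], [0, 0, 0.0064]], [0.5, [0, 0, 0], [0, 0, 0.0064]], [0.5, [0, 0, 0], [0, 0, 0.0064]]]' | python3 -m handwheel >/dev/null; python3 -c "
from h import *
st()"
```

```text
t 13.25 pos [0.5582 0.229  0.0795] yaw 2.166 tilt [ 0.0012 -0.0017] F [ 1.8  -2.31  6.24] M [-0.513 -0.372  0.269] op 0.7 ff 35.0 q [-0.24   0.904 -0.406  1.742  0.571  0.616 -0.387]
t 13.55 pos [0.5581 0.229  0.0794] yaw 2.127 tilt [ 0.0011 -0.0018] F [ 0.77 -3.03  6.84] M [-0.471 -0.383  0.277] op 0.705 ff 35.0 q [-0.246  0.902 -0.396  1.743  0.559  0.611 -0.416]
```

The manual's scale: shifts go in shares of 0.8 m and turns go in shares of 2 pi rad. Converting my numbers, 0.04 rad / 6.2832 = 0.0064.

```bash
echo '[[0.5, [0, 0, 0], [0, 0, 0.0064]], [0.5, [0, 0, 0], [0, 0, 0.0064]], [0.5, [0, 0, 0], [0, 0, 0.0064]]]' | python3 -m handwheel >/dev/null; python3 -c "
from h import *
st();snapshot('top');st()"
```

```text
t 13.85 pos [0.5583 0.2289 0.0793] yaw 2.087 tilt [ 0.0014 -0.0018] F [ 1.3  -2.1   6.56] M [-0.451 -0.547  0.291] op 0.706 ff 35.0 q [-0.251  0.901 -0.385  1.743  0.547  0.606 -0.445]
t 13.9 pos [0.5583 0.2289 0.0793] yaw 2.087 tilt [ 0.0013 -0.0018] F [ 0.48 -1.95  5.99] M [-0.539 -0.477  0.265] op 0.703 ff 35.0 q [-0.251  0.901 -0.385  1.743  0.547  0.607 -0.445]
```

In the tool's units: 0.04 rad / 6.2832 = 0.0064.

```bash
echo '[[0.5, [0, 0, 0], [0, 0, 0.0064]], [0.5, [0, 0, 0], [0, 0, 0.0064]], [0.5, [0, 0, 0], [0, 0, 0.0064]]]' | python3 -m handwheel >/dev/null; python3 -c "
from h import *
st();snapshot('top');st();snapshot('top');st()"
```

```text
t 14.2 pos [0.5584 0.2289 0.0793] yaw 2.047 tilt [ 0.0015 -0.0018] F [ 1.   -1.52  4.09] M [-0.481 -0.573  0.352] op 0.704 ff 35.0 q [-0.257  0.899 -0.374  1.743  0.535  0.602 -0.474]
t 14.25 pos [0.5584 0.2289 0.0793] yaw 2.047 tilt [ 0.0015 -0.0017] F [ 0.97 -2.73  4.51] M [-0.432 -0.522  0.287] op 0.702 ff 35.0 q [-0.257  0.899 -0.374  1.743  0.535  0.602 -0.474]
t 14.3 pos [0.5584 0.2289 0.0793] yaw 2.047 tilt [ 0.0014 -0.0017] F [ 2.17 -3.6   5.58] M [-0.444 -0.524  0.247] op 0.702 ff 35.0 q [-0.257  0.899 -0.374  1.743  0.535  0.602 -0.474]
```

In the tool's units: 0.05 rad / 6.2832 = 0.008.

```bash
echo '[[0.5, [0, 0, 0], [0, 0, 0.008]], [0.5, [0, 0, 0], [0, 0, 0.008]], [0.5, [0, 0, 0], [0, 0, 0.008]]]' | python3 -m handwheel >/dev/null; python3 -c "
from h import *
a=[]
for i in range(6): snapshot('top');s=get_state();a.append(np.r_[s['contact_force'],s['moment'],s['tool_pos'][2]])
print(np.mean(a,0).round(4),np.std(a,0).round(3));st()"
```

```text
[ 1.4659 -2.9507  5.3807 -0.5105 -0.4644  0.3192  0.0793] [0.279 0.277 0.514 0.02  0.015 0.042 0.   ]
t 14.9 pos [0.5582 0.2289 0.0793] yaw 1.997 tilt [ 0.0011 -0.0018] F [ 1.59 -3.23  4.76] M [-0.5   -0.45   0.331] op 0.701 ff 35.0 q [-0.264  0.898 -0.362  1.743  0.519  0.597 -0.511]
```

In the tool's units: 0.04 rad / 6.2832 = 0.0064.

```bash
echo '[[0.5, [0, 0, 0], [0, 0, 0]], [0.5, [0, 0, 0], [0, 0, 0.0064]], [0.5, [0, 0, 0], [0, 0, 0.0064]], [0.5, [0, 0, 0], [0, 0, 0.0064]]]' | python3 -m handwheel 55 >/dev/null
cat > av.py <<'E'
from h import *
a=[]
for i in range(8): snapshot('top');s=get_state();a.append(np.r_[s['contact_force'],s['moment'],s['tool_pos'][2]])
print(np.mean(a,0).round(4));st()
E
python3 av.py
```

```text
[ 1.6662 -2.3685  6.1361 -0.5361 -0.4219  0.3626  0.0793]
t 15.7 pos [0.5582 0.2288 0.0793] yaw 1.957 tilt [ 0.0011 -0.0019] F [ 1.76 -2.08  6.51] M [-0.553 -0.392  0.35 ] op 0.694 ff 55.0 q [-0.27   0.896 -0.351  1.744  0.506  0.593 -0.539]
```

In the tool's units: -0.15 m / 0.8 = -0.1875, -0.05 m / 0.8 = -0.0625.

```bash
echo '[[0.8, [0, 0, 0], [0, 0, 0]], [0.9, [0, 0, 0], [0, 0, 0]], [1, [0, 0, 0], [0, 0, 0]], [1, [0, 0, 0], [0, 0, 0]]]' | python3 -m handwheel; echo '[[1, [0, 0, -0.025], [0, 0, 0]], [1, [0, 0, -0.0625], [0, 0, 0]], [1, [0, 0, -0.125], [0, 0, 0]], [1, [0, 0, -0.1875], [0, 0, 0]], [1, [0.125, 0, -0.1875], [0, 0, 0]], [1, [0.125, 0, -0.1875], [0, 0, 0]], [1, [0.125, 0, -0.1875], [0, 0, 0]]]' | python3 -m handwheel
python3 - <<'E'
from h import *
st()
p,d=snapshot("side");np.savez("pics/side3.npz",p=p,d=d);cv2.imwrite("pics/s3.png",cv2.resize(p[190:270,240:340],None,fx=7,fy=7,interpolation=2)[:,:,::-1])
C=cloud("side",d).reshape(-1,3)
m=(np.hypot(C[:,0]-.557,C[:,1]-.23)<.035)&(C[:,2]>.085)&(C[:,2]<.11);print('top z',np.percentile(C[m][:,2],[50,80]),m.sum())
E
```

```text
clock: 16.1
tool_pos: [0.5569, 0.2302, 0.0787]
eef_rot: [0.56, 0.829, -0.0, -0.0]
contact_force: [-0.9, -0.4, 0.1]
opening: 1.0
finger_force: 0.0
clock: 16.8
tool_pos: [0.5148, 0.3327, 0.2303]
eef_rot: [0.555, 0.832, 0.003, -0.003]
contact_force: [-1.2, 0.5, -0.0]
opening: 0.998
finger_force: 0.0
t 16.8 pos [0.5148 0.3327 0.2303] yaw 1.966 tilt [-0.0022  0.0084] F [-1.22  0.46 -0.  ] M [-0.051 -0.064  0.018] op 0.998 ff 0.0 q [-0.387  0.709 -0.463  1.607  0.368  0.909 -0.586]
top z [0.09384739 0.09483392] 266
```

View pics/s3.png

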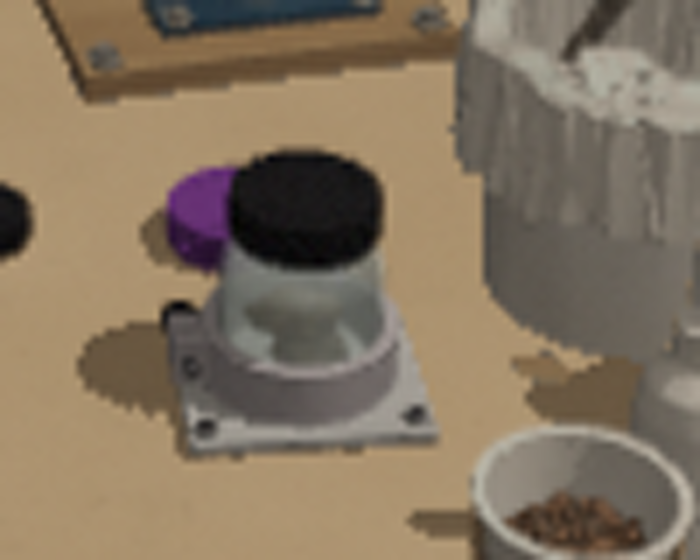

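The side view shows the lid seated level on the jar at crop (305,210), with the gripper clear and nothing disturbed.

```bash
python3 -c "
from plant import *
print(finish_job())"
```

```text
the job is handed in; nothing more can be done
None
```

The large lid is on the jar, level, screwed down to about 0.36 N m (within the 0.25 to 0.5 N m snug range) and released; the job was handed in about 17 s into the 67 s allowed, and the hand-in call gave no verdict.

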